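Open the child-safe vitamin tub on the office desk

ROBOT

A 6-joint arm with a two-finger parallel gripper is mounted at the origin on the work surface. World frame = base frame: x ahead of the robot, y to its left, z up, the work surface at z = 0. Lengths are in mm, angles in degrees, forces in N, time in s.
With the tool pointing down it reaches from about 350 to 850 mm from the base axis. Payload 8.1 kg.
Tool frame: the origin (TCP) lies at the very end of the fingers, on their centre line; the grasp point (between the pads) lies 19 mm behind it; z points along the fingers, y is the line along which they close (so a half turn about z gives the same grasp; the last joint's range is limited). The gripper opens to 85 mm and grips with 20 to 120 N. Pads are 22 mm wide; open, the fingers measure 114 mm over their backs; the gripper's body (76 mm by 85 mm) begins 54 mm behind the grasp point. The pads swing forward as they close: fully open they stand 13 mm farther back than shut.
Start: joints at [-70.783, 7.471, 85.268, -0, 87.261, -4.893], TCP at [245.114, -547.653, 231.292] pointing down, gripper open.
Joint ranges: [-169.43, 169.43], [-51.17, 129.36], [1.28, 143.12], [-76.62, 256.62], [0, 156.53], [-152.29, 152.29]. Speed limits (degrees/s): [136.94, 136.94, 159.86, 180, 180, 180].

INTERFACE

Orientations are given as [roll, pitch, yaw] about the fixed x, y, z axes, in that order (R = Rz(yaw) Ry(pitch) Rx(roll)).
In Python, from bench import sense, eyes, job, models gives the robot as it stands. The module is installed in compiled form; this text tells all that it offers.
- The arm moves only by the tool apply_moves, never from a script. Its argument "rows" is a list of rows, each a list of 6 numbers: the shift along the tool's x, y, z in mm, then the turn, a rotation vector about the tool's x, y, z in rad. In form: [[dx, dy, dz, rx, ry, rz], ...]. A call has exactly 5 rows; each row shifts and turns the commanded pose from where the row before left it, along the tool's axes as they then stand; what a row does not reach is not made up. A row lasts 1/8 s, in which the tool goes at most 62.5 mm and 10.7 degrees, less where a joint would pass 70% of its speed; a pose out of reach is approached as far as the arm can. A call is refused whole if a number of a shift passes 62.5 or a number of a turn 0.188, either way. A call with a gripper value outside its range is refused whole. "fingers" is the finger opening in mm, from 0 to 85.4, set as the call begins (left out, the last holds). The fingers move at their own pace and stop on an object; "grip_force" is the grip in N (left out, the last holds). Time passes only in rows, so rows that do not move let the fingers close, or fill a call up. It gives the time, the measured TCP pose, the force, the opening and the grip force at its end, in the units of the state.
- sense(): the state, without advancing time (a new reading comes with each control period).
- eyes.snapshot(name): name is "scene" or "top"; returns (picture, depth): 400x640x3 uint8, red, green, blue; 400x640 float32, mm along the optical axis (not along the pixel's ray), 0 where there is no reading.
- eyes.get_calibration(name): a dict with "intrinsics" (3x3 intrinsics, pixels), "R" (3x3) and "t" (3): a world point X has camera coordinates R X + t. Camera axes: x right, y down, z forward; pixel columns grow to the right and rows downward; lengths in mm; the calibration is good to about 2 mm. A picture is of the moment at which its call begins. get_calibration takes no time and is no camera call.
- job.hand_in(): hands the job in; it is judged then, once.
Trained networks look in the newest picture that a camera, given by its name, has taken for a name from the list of things; names that differ only in an ending like _2 or _b are one class to them, and where a whole thing is asked for, a point or a joint stands for the part that bears it (a point fixed in the world has none). Each returns a list of dicts, best first, with "confidence" (0 to 1); they miss things now and then, are a little off and sometimes report something else, mostly with a low value. They report only what shows in the picture. A call takes as long as a camera call. They do not tell look-alikes from the thing itself.
- models.boxes_of(name, camera): "xyz" ([x, y, z] in mm, in world coordinates, good to about 4 mm: the middle of the surface that is visible of it).
- models.cut_out(name, camera): "pixels" (400x640 bool, what is visible of it).
- models.place_of(name, camera): "xyz" ([x, y, z] in mm, in world coordinates, good to about 4 mm: a listed point, or the origin of a listed thing).
The state is a dict: "time": time; "joint_pos": joint angles; "qd": joint speeds; "joint_efforts": joint torques, N m; "tool_pos": TCP position; "tcp_rot": TCP orientation; "ft_force": force on the tool from outside, world axes, zero at the start; "wrist_torque": the same for the moment, N m; "finger_gap": finger opening in mm; "grip_force": force on a finger pad.
Only numpy, scipy, OpenCV 4.12 (cv2) and the standard library are available. Lean on these libraries where they do the work, as an engineer would, in place of code of your own. Each camera call takes 0.05 s, during which the arm holds its last target. There are 200 camera calls.

TASK

Take the safety cap off the vitamin tub: squeeze its two side tabs inward, firmly but without crushing them, and while squeezing turn the cap anticlockwise (seen from above) until you feel it come gently up against its stop, then lift it straight off without forcing anything. Set the cap down the right way up in the shallow wooden tray - lower it in and let go, do not drop it - and leave the mug, stapler and calculator where they are.

Things in the scene. Friction and masses are not known exactly. Their poses are not given: they have to be found in the camera images.
- tub: White round vitamin tub, 68 mm across, fixed in a square dark steel holder 110 x 110 x 22 mm that does not move. Origin: centre of the holder's underside, on the desk; z up the tub's axis. Shoulder at height 76 mm. On it stands a locking collar, radius 24 to 28 mm, top at 84 mm, with an 11 mm wide notch on its +y and -y sides in which the cap's teeth sit.
- neck_top (a point): Centre of the tub's foil-sealed neck top, 112 mm above the desk, on which the cap rests; neck radius 13 mm. Hidden under the cap the neck has a bayonet: anticlockwise the cap meets an end stop after some 28 to 84 degrees (differs each time, cannot be seen). It lifts off only in the last 7 degrees before the stop, best 2 to 5 degrees back from it.
- cap: Grey plastic safety cap, loose, 60 to 110 g with tabs, round body 43 mm across, 37.5 mm tall. Origin: centre of its lower rim (78.5 mm above the desk when on the tub); z up out of the closed top. Tabs on its +y and -y sides. Play on the neck: 0.8 mm sideways, 2 mm up while locked. Neither pressing it on the tub nor turning it against its lock may exceed 40 N.
- tab_a: Squeeze tab on the cap's +y side: upright flat paddle 22 mm wide, 4 mm thick, 7.5 to 37.5 mm above the cap's rim, outer face 30 mm from the cap's axis, a tooth below it in the collar's notch. Spring-loaded: moves 4.5 mm inward (3 N to start, 12 N fully in), clear of the collar after 3.5 to 4 mm. Across both tabs 60 mm free, 51 mm squeezed. Cracks above 60 N. Origin: the cap's, moving with the tab.
- tab_b: The same tab on the cap's -y side.
- cap_lugs: The cap's two inner bayonet lugs, on its +x and -x sides inside, unseen, 16 mm from the axis; origin and axes as the cap's. They must not be forced by more than 40 N in all (about 0.6 Nm of turning against the stop, or pulling up while locked).
- tray: Shallow open wooden tray 160 x 160 x 14 mm with 5 mm walls and floor, fixed on the desk. Origin: centre of its underside.
- tray_in (a point): Centre of the tray's inner floor, 5 mm above the desk.
- mug: White mug, 76 mm across, 85 mm tall, a bystander. Origin: centre of its underside.
- stapler: Black stapler, 130 x 34 x 38 mm, a bystander. Origin: centre of its underside, long side along x.
- calculator: White desk calculator, 150 x 90 x 20 mm, a bystander. Origin: centre of its underside, long side along x.
Not all that is in view belongs to the job. Several things have the shape of the tray; the one meant has the colours described above.

How it is judged (in metres and radians):
On the way, in this order (a step that is already met when the one before it is completed fails the run):
1. the cap, still down on its neck, has been turned by more than 0.2 rad (angle between the x axis of cap and the x axis of tub, either way round above 0.2 rad and z of cap in the frame of tub below 0.084 m), for 0.1 s.
2. the cap is lifted off the tub (z of cap in the frame of tub above 0.118 m), for 0.05 s.
3. the cap is lowered onto the tray's floor while still held (contact force between cap and tray above 0.1 N and contact force between the fingers and cap above 0.5 N and z of cap in the frame of tray_in below 0.008 m), for 0.04 s.
At the end, for the whole second after the job is handed in: The cap rests, released, on the floor of the tray (its rim within 5 mm of the floor, its axis within 60 mm of the tray's centre), right way up within 0.1 rad, at rest (horizontal distance between cap and tray_in below 0.06 m and z of cap in the frame of tray_in below 0.005 m and angle between cap's own z axis and vertical below 0.1 rad and linear speed of cap below 0.02 m/s); the robot touches nothing.
It fails at once if a tab is squeezed with more than 60 N (contact force between the fingers and tab_a above 60 N or contact force between the fingers and tab_b above 60 N).
It fails at once if the cap's lugs are forced with more than 40 N (turned past the stop, or pulled while locked) (contact force between cap_lugs and anything else above 40 N).
It fails at once if the cap is pressed on the tub, or forced against its lock, with more than 40 N (contact force between cap and tub above 40 N).
It fails at once if the cap is slammed into the tray with more than 40 N (contact force between cap and tray above 40 N).
It fails at once if a bystander is moved by more than 20 mm (distance of any of mug, stapler, calculator from where it was at the start of the episode above 0.02 m).
It also fails if it takes over 72 s, if anything falls off the work surface, if the arm or the gripper's body presses on something with over 40 N, if the wrist force passes 120 N, or if a joint passes its speed limit or range.

## Working session

There is one attempt and no reset: what is moved stays moved. The work goes in short steps, Python scripts to look and compute and a tool call to move; the robot and the scene stay as the last step left them, time stands still between calls to the robot, and variables do not carry over. Pictures are saved under pics/ and viewed, at most 10 in all, crops included, and the job is handed in when it is done.

Besides the shell and the picture viewer there is one more tool, called after "Request:" as name([rows], argument=value, ...), one row to a line, values as JSON. apply_moves: Moves the arm, as the interface text tells. Its arguments: {"type":"object","properties":{"rows":{"type":"array"},"fingers":{"type":"number"},"grip_force":{"type":"number"}},"required":["rows"]}

```bash
mkdir -p pics
cat > h.py <<'E'
import numpy as np, cv2
from bench import sense, eyes, job, models
def world(cam, depth):
    c=eyes.get_calibration(cam);K=c["intrinsics"];R=np.array(c["R"]);t=np.array(c["t"])
    v,u=np.mgrid[0:400,0:640]
    P=np.stack([(u-K[0][2])/K[0][0]*depth,(v-K[1][2])/K[1][1]*depth,depth],-1)
    return (P-t)@R
E
python3 - <<'E'
from h import *
for c in("scene","top"):
    im,d=eyes.snapshot(c); cv2.imwrite(f"pics/{c}0.png",im[:,:,::-1]); np.savez(f"{c}0.npz",im=im,d=d)
    for n in("tub","cap","tab_a","tray","tray_in","mug","stapler","calculator"):
        for f in (models.place_of,):
            print(c,n,[(np.round(r["xyz"]),round(r["confidence"],2)) for r in f(n,c)][:4])
print(sense())
E
```

```text
scene tub [(array([ 527., -166.,    1.]), 0.58)]
scene cap [(array([ 523., -165.,   78.]), 0.79)]
scene tab_a [(array([ 522., -169.,   80.]), 0.62), (array([ 527., -168.,   77.]), 0.54)]
scene tray [(array([548., 132.,   5.]), 0.75), (array([320., 528.,  -1.]), 0.73), (array([ 294., -242.,    2.]), 0.61)]
scene tray_in [(array([323., 526.,   3.]), 0.86), (array([539., 129.,  11.]), 0.71), (array([ 298., -240.,    7.]), 0.65)]
scene mug [(array([793.,  24.,   2.]), 0.84), (array([ 521., -168.,  113.]), 0.2)]
scene stapler [(array([791.,  21.,   0.]), 0.17)]
scene calculator []
top tub [(array([ 524., -168.,   -2.]), 0.97)]
top cap [(array([ 523., -168.,   78.]), 0.59)]
top tab_a [(array([ 523., -169.,   81.]), 0.54), (array([ 527., -165.,   76.]), 0.37)]
top tray [(array([ 297., -242.,   -1.]), 0.87), (array([319., 525.,  -1.]), 0.61)]
top tray_in [(array([539., 129.,   3.]), 0.88), (array([ 296., -238.,   11.]), 0.8), (array([322., 525.,   3.]), 0.77)]
top mug [(array([794.,  26.,   3.]), 0.88)]
top stapler [(array([ 757., -275.,    1.]), 0.57), (array([540., 130.,   3.]), 0.53)]
top calculator [(array([763., 276.,  -4.]), 0.81)]
{'time': 0.9, 'joint_pos': array([-7.07834488e+01,  7.47006698e+00,  8.52669600e+01, -1.00732755e-03,
        8.72600666e+01, -4.89470083e+00]), 'qd': array([-0.02391429, -0.10163995, -0.02809422,  0.02593455,  0.0190984 ,
       -0.02848704]), 'joint_efforts': array([-1.53440211e-03, -5.69321823e+01, -5.00866878e+01, -1.44275923e-04,
        1.39918127e-03,  1.02124338e-05]), 'tool_pos': array([ 245.11114788, -547.67149228,  231.31175235]), 'tcp_rot': array([1.79997190e+02, 1.25050021e-03, 2.41113001e+01]), 'ft_force': array([0.08116527, 0.22519347, 0.2383662 ]), 'wrist_torque': array([-0.01613825, -0.01735864,  0.06099055]), 'grip_force': 0.0, 'finger_gap': 85.38893917821123}
```

View pics/top0.png

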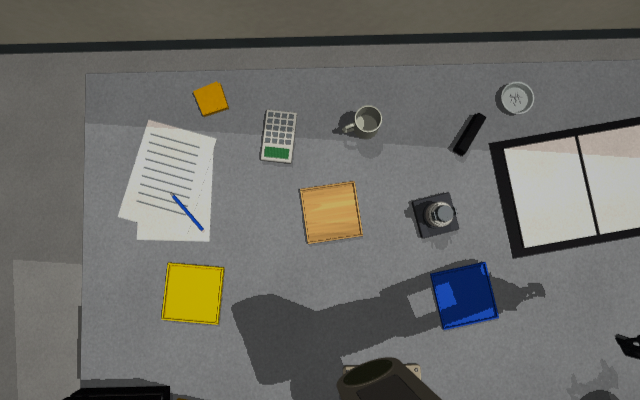

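View pics/scene0.png

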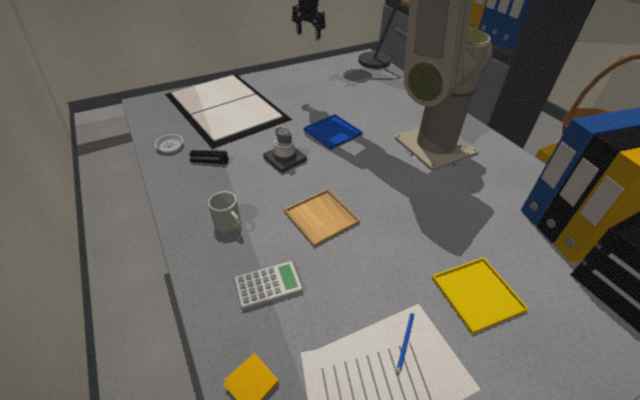

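Run:
```python
from h import *
for c in("scene","top"):
    z=np.load(f"{c}0.npz");W=world(c,z["d"]);ok=z["d"]>0
    near=ok&(np.hypot(W[...,0]-525,W[...,1]+167)<45)
    m=near&(W[...,2]>108)
    p=W[m]; print(c,m.sum(),"z",np.percentile(p[:,2],[5,50,95]))
    m=near&(W[...,2]>np.median(p[:,2])-4); p=W[m][:,:2]
    r=cv2.minAreaRect(p.astype(np.float32)); print(r, p.mean(0), np.round(cv2.boxPoints(r),1).tolist())
    col=z["im"][m]; print(col.mean(0))
    m=ok&(np.hypot(W[...,0]-525,W[...,1]+167)<90)&(W[...,2]>16)&(W[...,2]<27)
    r=cv2.minAreaRect(W[m][:,:2].astype(np.float32));print("holder",r)
    v,u=np.where(near&(W[...,2]>100));
    im=z["im"][v.min()-15:v.max()+15,u.min()-15:u.max()+15]
    print(v.min()-15,u.min()-15)
    cv2.imwrite(f"pics/{c}_cap.png",cv2.resize(im,None,fx=8,fy=8,interpolation=cv2.INTER_CUBIC)[:600,:800,::-1])
```

```text
scene 122 z [108.97873814 114.04468844 117.18795591]
((526.5018310546875, -166.43704223632812), (42.85127258300781, 62.48295593261719), 13.008197784423828) [ 526.62323717 -163.35702353] [[498.6000061035156, -140.8000030517578], [512.7000122070312, -201.6999969482422], [554.4000244140625, -192.10000610351562], [540.2999877929688, -131.1999969482422]]
[95.0625     97.10714286 97.55357143]
holder ((526.0458374023438, -166.18438720703125), (112.5351333618164, 114.42574310302734), 13.756864547729492)
111 260
top 259 z [111.69538351 116.35963904 119.95604917]
((524.435302734375, -168.55836486816406), (41.8294677734375, 60.388938903808594), 14.220993995666504) [ 524.61828106 -168.06009217] [[496.70001220703125, -144.39999389648438], [511.6000061035156, -203.0], [552.0999755859375, -192.6999969482422], [537.2999877929688, -134.1999969482422]]
[100.14876033 104.20247934 105.56198347]
holder ((524.5372314453125, -168.56094360351562), (109.59466552734375, 111.19805145263672), 12.570476531982422)
190 417
```

The top view shows the capped tub at about (438,214) and the wooden tray at (330,212). In the scene view they are at (284,145) and (321,217). The blue and yellow trays are look-alikes. The cap is at about (525,-167.5) with a yaw of about 13.5°. I'm moving above it now.

Request:
apply_moves([
  [41.1,-23.2,0,0,0,0],
  [41.1,-23.2,0,0,0,0],
  [41.1,-23.2,0,0,0,0],
  [41.1,-23.2,0,0,0,0],
  [41.1,-23.2,0,0,0,0],
], fingers=85, grip_force=25)

```text
time: 1.52
tool_pos: [386.1, -356.6, 231.5]
tcp_rot: [180.0, -0.0, 24.1]
ft_force: [1.1, -0.6, 0.3]
finger_gap: 85.2
grip_force: 0.0
```

Request:
apply_moves([
  [41.1,-23.2,0,0,0,0],
  [41.1,-23.2,0,0,0,0],
  [41.1,-23.2,0,0,0,0],
  [41.1,-23.2,0,0,0,0],
  [41.1,-23.2,0,0,0,0],
])

```text
time: 2.15
tool_pos: [526.3, -166.6, 231.5]
tcp_rot: [180.0, -0.0, 24.1]
ft_force: [0.4, -0.9, 0.3]
finger_gap: 84.9
grip_force: 0.0
```

Request:
apply_moves([
  [0,0,10,0,0,0.09],
  [0,0,10,0,0,0.095],
  [0,0,10,0,0,0],
  [0,0,10,0,0,0],
  [0,0,0,0,0,0],
])

```text
time: 2.78
tool_pos: [524.8, -167.9, 190.1]
tcp_rot: [-179.9, 0.1, 13.6]
ft_force: [0.7, -0.3, -0.0]
finger_gap: 84.6
grip_force: 0.0
```

Request:
apply_moves([
  [0,0,25,0,0,0],
  [0,0,25,0,0,0],
  [0,0,22,0,0,0],
  [0,0,15,0,0,0],
  [0,0,12,0,0,0],
])

```text
time: 3.4
tool_pos: [525.6, -168.2, 92.0]
tcp_rot: [180.0, -0.0, 13.5]
ft_force: [-0.4, 0.3, 0.1]
finger_gap: 84.9
grip_force: 0.0
```

Run:
```python
from h import *
for c in("scene","top"):
    im,d=eyes.snapshot(c); W=world(c,d)
    m=(d>0)&(np.hypot(W[...,0]-525,W[...,1]+167)<80)&(W[...,2]>60)
    v,u=np.where(m); cu,cv_=int(u.mean()),int(v.mean())
    cr=im[cv_-40:cv_+40,cu-50:cu+50]; cv2.imwrite(f"pics/{c}1.png",cv2.resize(cr,(700,560),interpolation=cv2.INTER_CUBIC)[:,:,::-1]); print(cu,cv_)
s=sense();print(s["tool_pos"],s["wrist_torque"],s["ft_force"])
```

```text
279 66
495 206
[ 524.78444447 -167.76561042   91.08683566] [ 0.03171532 -0.0513535   0.01298845] [-0.37464725  0.12363213  0.4877176 ]
```

View pics/scene1.png

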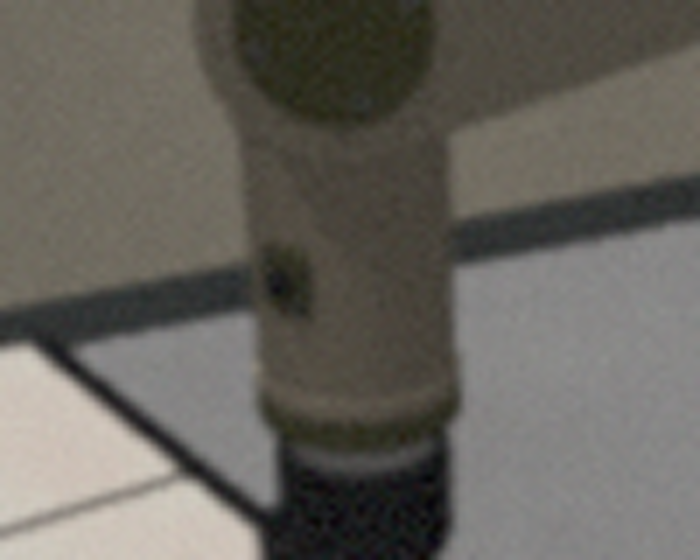

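Request:
apply_moves([
  [0,0,2,0,0,0],
  [0,0,1,0,0,0],
  [0,0,0,0,0,0],
  [0,0,0,0,0,0],
  [0,0,0,0,0,0],
], fingers=57, grip_force=20)

```text
time: 4.12
tool_pos: [526.3, -168.4, 90.5]
tcp_rot: [179.9, -0.1, 13.5]
ft_force: [-0.8, -0.3, 5.7]
finger_gap: 57.1
grip_force: 5.8
```

Request:
apply_moves([
  [0,0,0,0,0,0],
  [0,0,0,0,0,0],
  [0,0,0,0,0,0],
  [0,0,0,0,0,0],
  [0,0,0,0,0,0],
])

```text
time: 4.75
tool_pos: [526.3, -168.4, 90.5]
tcp_rot: [179.9, -0.1, 13.5]
ft_force: [-0.8, 0.4, 6.4]
finger_gap: 57.2
grip_force: 5.8
```

```bash
cat > st.py <<'E'
from h import *
s=sense(); y=np.radians(s["tcp_rot"][2]); f=s["ft_force"]; 
ax=np.array([np.cos(y),np.sin(y)]); ay=np.array([np.sin(y),-np.cos(y)])
print("t %.2f"%s["time"],"pos",np.round(s["tool_pos"],2),"yaw %.2f"%s["tcp_rot"][2],"F tool x %.1f y %.1f up %.1f"%(f[:2]@ax,f[:2]@ay,f[2]),"T",np.round(s["wrist_torque"],3),"gap %.1f grip %.1f"%(s["finger_gap"],s["grip_force"]))
E
python3 st.py
```

```text
t 4.75 pos [ 526.27 -168.4    90.49] yaw 13.51 F tool x -0.7 y -0.6 up 6.4 T [-0.065  0.201 -0.003] gap 57.2 grip 5.8
```

Request:
apply_moves([
  [0,0,-1,0,0,0],
  [0,0,-1,0,0,0],
  [0,0,0,0,0,0],
  [0,0,0,0,0,0],
  [0,0,0,0,0,0],
])

```text
time: 5.38
tool_pos: [525.4, -167.9, 91.1]
tcp_rot: [-180.0, 0.0, 13.5]
ft_force: [0.2, -1.0, -1.1]
finger_gap: 57.3
grip_force: 5.5
```

```bash
python3 st.py
```

```text
t 5.38 pos [ 525.38 -167.94   91.11] yaw 13.51 F tool x 0.0 y 1.0 up -1.1 T [ 0.016 -0.013  0.04 ] gap 57.3 grip 5.5
```

Request:
apply_moves([
  [0,0,0,0,0,0],
  [0,0,0,0,0,0],
  [0,0,0,0,0,0],
  [0,0,0,0,0,0],
  [0,0,0,0,0,0],
], fingers=46, grip_force=26)

```text
time: 6.0
tool_pos: [525.9, -168.1, 92.1]
tcp_rot: [180.0, -0.0, 13.5]
ft_force: [-2.4, 1.2, 5.5]
finger_gap: 49.6
grip_force: 28.8
```

```bash
python3 st.py
```

```text
t 6.00 pos [ 525.93 -168.11   92.13] yaw 13.52 F tool x -2.0 y -1.7 up 5.5 T [0.218 0.331 0.028] gap 49.6 grip 28.8
```

Request:
apply_moves([
  [0,0,-1,0,0,0],
  [0,0,0,0,0,-0.02],
  [0,0,0,0,0,-0.03],
  [0,0,0,0,0,-0.03],
  [0,0,0,0,0,-0.03],
])

```text
time: 6.62
tool_pos: [525.4, -168.0, 92.2]
tcp_rot: [-180.0, 0.0, 19.9]
ft_force: [0.1, -0.4, 0.1]
finger_gap: 49.7
grip_force: 27.2
```

```bash
python3 st.py
```

```text
t 6.62 pos [ 525.44 -167.99   92.19] yaw 19.94 F tool x -0.1 y 0.4 up 0.1 T [-0.052 -0.019 -0.02 ] gap 49.7 grip 27.2
```

Request:
apply_moves([
  [0,0,0,0,0,-0.06],
  [0,0,0,0,0,-0.06],
  [0,0,0,0,0,-0.06],
  [0,0,0,0,0,-0.06],
  [0,0,0,0,0,-0.05],
])

```text
time: 7.25
tool_pos: [525.4, -168.0, 92.2]
tcp_rot: [-180.0, 0.0, 36.6]
ft_force: [0.6, 0.4, -1.4]
finger_gap: 49.5
grip_force: 27.1
```

```bash
python3 st.py
```

```text
t 7.25 pos [ 525.42 -167.98   92.19] yaw 36.59 F tool x 0.7 y 0.1 up -1.4 T [-0.052 -0.053  0.026] gap 49.5 grip 27.1
```

Request:
apply_moves([
  [0,0,0,0,0,-0.01],
  [0,0,0,0,0,-0.01],
  [0,0,0,0,0,-0.01],
  [0,0,0,0,0,-0.01],
  [0,0,0,0,0,-0.01],
])

```text
time: 7.88
tool_pos: [525.5, -168.0, 92.3]
tcp_rot: [-180.0, 0.0, 39.3]
ft_force: [0.4, 0.2, -1.1]
finger_gap: 49.7
grip_force: 27.1
```

```bash
python3 st.py
```

```text
t 7.88 pos [ 525.47 -167.98   92.27] yaw 39.32 F tool x 0.4 y 0.1 up -1.1 T [ 0.048 -0.033  0.017] gap 49.7 grip 27.1
```

Request:
apply_moves([
  [0,0,0,0,0,-0.01],
  [0,0,0,0,0,-0.01],
  [0,0,0,0,0,-0.01],
  [0,0,0,0,0,-0.01],
  [0,0,0,0,0,-0.01],
])

```text
time: 8.5
tool_pos: [525.5, -168.0, 92.3]
tcp_rot: [180.0, 0.0, 42.2]
ft_force: [-0.5, -0.3, 0.1]
finger_gap: 49.7
grip_force: 27.1
```

```bash
python3 st.py
```

```text
t 8.50 pos [ 525.49 -168.02   92.28] yaw 42.19 F tool x -0.6 y -0.1 up 0.1 T [-0.015 -0.061 -0.008] gap 49.7 grip 27.1
```

Request:
apply_moves([
  [0,0,0,0,0,-0.01],
  [0,0,0,0,0,-0.01],
  [0,0,0,0,0,-0.01],
  [0,0,0,0,0,-0.01],
  [0,0,0,0,0,-0.01],
])

```text
time: 9.12
tool_pos: [525.5, -168.0, 92.3]
tcp_rot: [180.0, -0.0, 45.1]
ft_force: [-0.2, 0.4, -2.3]
finger_gap: 49.7
grip_force: 27.1
```

```bash
python3 st.py
```

```text
t 9.12 pos [ 525.5  -168.01   92.29] yaw 45.06 F tool x 0.1 y -0.4 up -2.3 T [0.026 0.008 0.019] gap 49.7 grip 27.1
```

Request:
apply_moves([
  [0,0,0,0,0,-0.01],
  [0,0,0,0,0,-0.01],
  [0,0,0,0,0,-0.01],
  [0,0,0,0,0,-0.01],
  [0,0,0,0,0,-0.01],
])

```text
time: 9.75
tool_pos: [525.5, -168.0, 92.3]
tcp_rot: [-180.0, -0.0, 47.9]
ft_force: [0.0, 0.7, -0.6]
finger_gap: 49.5
grip_force: 27.1
```

```bash
python3 st.py
```

```text
t 9.75 pos [ 525.47 -167.99   92.28] yaw 47.93 F tool x 0.6 y -0.5 up -0.6 T [0.017 0.033 0.001] gap 49.5 grip 27.1
```

Request:
apply_moves([
  [0,0,0,0,0,-0.01],
  [0,0,0,0,0,-0.01],
  [0,0,0,0,0,-0.01],
  [0,0,0,0,0,-0.01],
  [0,0,0,0,0,-0.01],
])

```text
time: 10.38
tool_pos: [525.5, -168.0, 92.3]
tcp_rot: [-180.0, -0.0, 50.8]
ft_force: [-1.1, 0.3, -0.7]
finger_gap: 49.3
grip_force: 27.1
```

```bash
python3 st.py
```

```text
t 10.38 pos [ 525.45 -167.97   92.26] yaw 50.79 F tool x -0.5 y -1.0 up -0.7 T [ 0.013  0.07  -0.079] gap 49.3 grip 27.1
```

Request:
apply_moves([
  [0,0,0,0,0,-0.005],
  [0,0,0,0,0,-0.005],
  [0,0,0,0,0,-0.005],
  [0,0,0,0,0,-0.005],
  [0,0,0,0,0,0],
])

```text
time: 11.0
tool_pos: [525.4, -168.0, 92.3]
tcp_rot: [-180.0, 0.0, 51.9]
ft_force: [-0.1, 1.1, 0.1]
finger_gap: 49.5
grip_force: 27.2
```

```bash
python3 st.py;python3 st.py
```

```text
t 11.00 pos [ 525.41 -167.99   92.25] yaw 51.90 F tool x 0.8 y -0.8 up 0.1 T [ 0.091  0.148 -0.168] gap 49.5 grip 27.2
t 11.00 pos [ 525.41 -167.99   92.25] yaw 51.90 F tool x 0.8 y -0.8 up 0.1 T [ 0.091  0.148 -0.168] gap 49.5 grip 27.2
```

Request:
apply_moves([
  [0,0,0,0,0,-0.005],
  [0,0,0,0,0,-0.005],
  [0,0,0,0,0,-0.005],
  [0,0,0,0,0,0],
  [0,0,0,0,0,0],
])

```text
time: 11.62
tool_pos: [525.4, -168.0, 92.3]
tcp_rot: [-180.0, 0.0, 52.8]
ft_force: [-0.5, 0.0, 0.3]
finger_gap: 49.8
grip_force: 27.3
```

```bash
python3 st.py
```

```text
t 11.62 pos [ 525.45 -167.98   92.28] yaw 52.76 F tool x -0.3 y -0.4 up 0.3 T [ 0.11   0.205 -0.255] gap 49.8 grip 27.3
```

Request:
apply_moves([
  [0,0,0,0,0,0.024],
  [0,0,0,0,0,0.024],
  [0,0,0,0,0,0.024],
  [0,0,0,0,0,0.024],
  [0,0,0,0,0,0],
])

```text
time: 12.25
tool_pos: [525.6, -168.1, 92.4]
tcp_rot: [180.0, -0.0, 47.2]
ft_force: [0.1, 0.5, -1.3]
finger_gap: 49.3
grip_force: 27.1
```

Request:
apply_moves([
  [0,0,-1,0,0,0],
  [0,0,-1,0,0,0],
  [0,0,-1,0,0,0],
  [0,0,0,0,0,0],
  [0,0,0,0,0,0],
])

```text
time: 12.88
tool_pos: [525.5, -168.0, 95.3]
tcp_rot: [180.0, -0.0, 47.3]
ft_force: [0.4, 0.1, -0.6]
finger_gap: 49.4
grip_force: 27.3
```

```bash
python3 st.py
```

```text
t 12.88 pos [ 525.52 -167.99   95.32] yaw 47.26 F tool x 0.4 y 0.2 up -0.6 T [ 0.067  0.026 -0.   ] gap 49.4 grip 27.3
```

Request:
apply_moves([
  [0,0,-1,0,0,0],
  [0,0,-1,0,0,0],
  [0,0,-1,0,0,0],
  [0,0,-1,0,0,0],
  [0,0,0,0,0,0],
])

```text
time: 13.5
tool_pos: [525.5, -167.9, 99.4]
tcp_rot: [-180.0, -0.0, 47.3]
ft_force: [-0.3, 1.6, -0.1]
finger_gap: 49.4
grip_force: 27.3
```

```bash
python3 st.py
```

```text
t 13.50 pos [ 525.47 -167.93   99.35] yaw 47.26 F tool x 0.9 y -1.3 up -0.1 T [0.195 0.147 0.079] gap 49.4 grip 27.3
```

Request:
apply_moves([
  [0,0,-3,0,0,0],
  [0,0,-4,0,0,0],
  [0,0,-4,0,0,0],
  [0,0,-4,0,0,0],
  [0,0,-4,0,0,0],
])

```text
time: 14.12
tool_pos: [525.6, -168.1, 118.7]
tcp_rot: [180.0, -0.0, 47.3]
ft_force: [0.1, -0.2, -1.0]
finger_gap: 49.4
grip_force: 27.4
```

Request:
apply_moves([
  [0,0,-5,0,0,0],
  [0,0,-6,0,0,0],
  [0,0,-8,0,0,0],
  [0,0,-10,0,0,0],
  [0,0,-12,0,0,0],
])

```text
time: 14.75
tool_pos: [525.5, -168.0, 160.1]
tcp_rot: [-180.0, 0.0, 47.3]
ft_force: [-0.5, -0.2, -0.9]
finger_gap: 49.4
grip_force: 27.4
```

Request:
apply_moves([
  [0,0,-10,0,0,0],
  [0,0,-10,0,0,0],
  [0,0,-10,0,0,0],
  [0,0,0,0,0,0],
  [0,0,0,0,0,0],
])

```text
time: 15.38
tool_pos: [525.3, -167.9, 189.0]
tcp_rot: [-180.0, 0.0, 47.3]
ft_force: [-0.2, -0.3, -1.8]
finger_gap: 49.7
grip_force: 27.3
```

```bash
python3 st.py
python3 - <<'E'
from h import *
im,d=eyes.snapshot("scene"); np.savez("s2.npz",im=im,d=d)
cr=im[60:190,220:360]; cv2.imwrite("pics/s2.png",cv2.resize(cr,(640,594),interpolation=cv2.INTER_CUBIC)[:,:,::-1])
z=np.load("top0.npz"); hsv=cv2.cvtColor(z["im"],cv2.COLOR_RGB2HSV)
m=np.zeros((400,640),bool); m[170:255,290:370]=1
W=world("top",z["d"]); m&=(hsv[...,1]>80)&(z["d"]>0)
r=cv2.minAreaRect(W[m][:,:2].astype(np.float32)); print("tray",r, np.percentile(W[m][:,2],[5,50,95]))
z=np.load("scene0.npz"); hsv=cv2.cvtColor(z["im"],cv2.COLOR_RGB2HSV); m=np.zeros((400,640),bool); m[185:248,275:365]=1
W=world("scene",z["d"]); m&=(hsv[...,1]>80)&(z["d"]>0); print(cv2.minAreaRect(W[m][:,:2].astype(np.float32)))
E
```

```text
t 15.38 pos [ 525.31 -167.92  188.96] yaw 47.26 F tool x -0.4 y 0.1 up -1.8 T [-0.025  0.003  0.05 ] gap 49.7 grip 27.3
tray ((543.2833251953125, 127.40177917480469), (162.18544006347656, 161.42608642578125), 6.91595983505249) [ 1.6838136   6.10218204 14.81210564]
((542.7500610351562, 131.9702911376953), (160.5636444091797, 161.983642578125), 7.078749656677246)
```

View pics/s2.png

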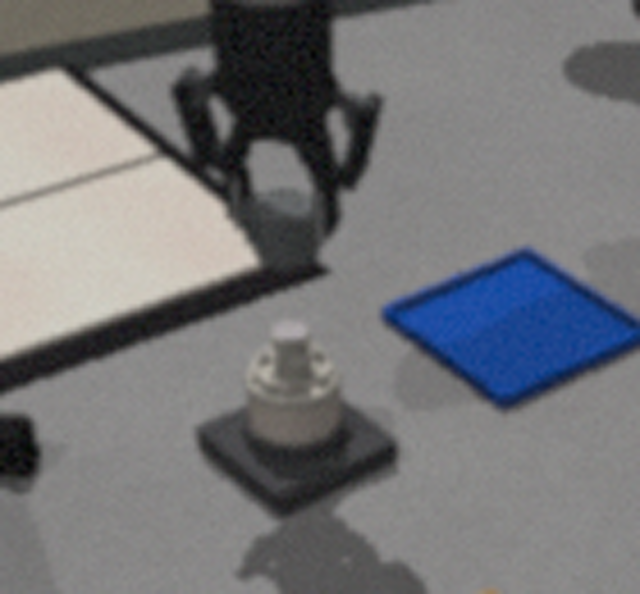

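The picture shows the cap held upright between the fingers (crop about 290,230), with the open neck visible below it at about (290,350). I'm carrying it to the tray at (543,130).

Request:
apply_moves([
  [15,-12,0,0,0,0],
  [25,-20.5,0,0,0,0],
  [25,-20.5,0,0,0,0],
  [25,-20.5,0,0,0,0],
  [25,-20.5,0,0,0,0],
])

```text
time: 16.05
tool_pos: [534.1, -17.6, 188.9]
tcp_rot: [-180.0, 0.0, 47.3]
ft_force: [0.4, -0.1, -1.0]
finger_gap: 49.5
grip_force: 27.4
```

Request:
apply_moves([
  [25,-20.5,0,0,0,0],
  [25,-20.5,0,0,0,0],
  [25,-20.5,0,0,0,0],
  [25,-20.5,0,0,0,0],
  [15.6,-13,0,0,0,0],
])

```text
time: 16.68
tool_pos: [542.5, 131.8, 188.9]
tcp_rot: [-180.0, 0.0, 47.3]
ft_force: [0.1, -0.0, -1.4]
finger_gap: 50.0
grip_force: 27.4
```

Request:
apply_moves([
  [0,0,20,0,0,0],
  [0,0,30,0,0,0],
  [0,0,40,0,0,0],
  [0,0,35,0,0,0],
  [0,0,20,0,0,0],
])

```text
time: 17.3
tool_pos: [541.0, 128.4, 40.8]
tcp_rot: [-179.8, 0.2, 47.2]
ft_force: [0.4, 0.2, -1.0]
finger_gap: 49.7
grip_force: 27.4
```

```bash
python3 st.py
python3 - <<'E'
from h import *
for c in("scene",):
    im,d=eyes.snapshot(c)
    cr=im[130:250,250:390]; cv2.imwrite("pics/s3.png",cv2.resize(cr,(700,600),interpolation=cv2.INTER_CUBIC)[:,:,::-1])
E
```

```text
t 17.30 pos [540.97 128.43  40.82] yaw 47.21 F tool x 0.4 y 0.2 up -1.0 T [-0.004 -0.023  0.007] gap 49.7 grip 27.4
```

View pics/s3.png

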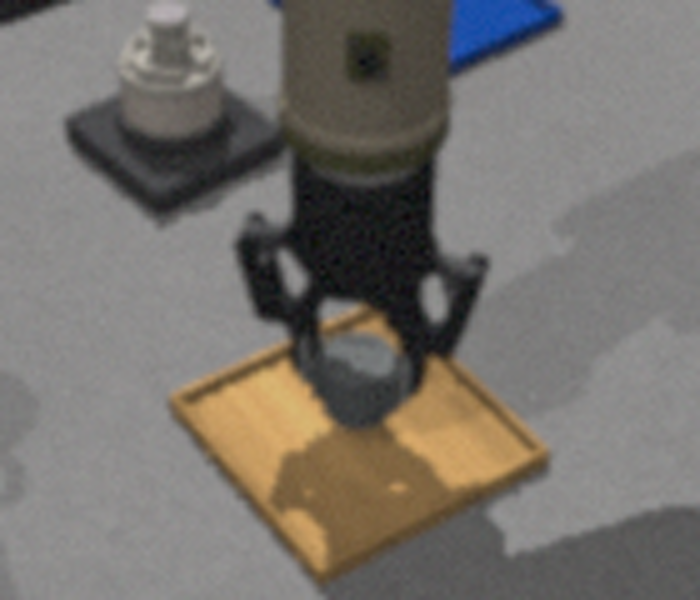

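The cap, at crop (360,385), hangs upright over the wooden tray. I'm lowering it slowly.

Request:
apply_moves([
  [0,0,4,0,0,0],
  [0,0,6,0,0,0],
  [0,0,4,0,0,0],
  [0,0,3,0,0,0],
  [0,0,1,0,0,0],
])

```text
time: 17.98
tool_pos: [543.2, 129.7, 26.3]
tcp_rot: [180.0, -0.0, 47.3]
ft_force: [-0.4, 0.0, -0.8]
finger_gap: 49.8
grip_force: 27.5
```

```bash
python3 st.py
```

```text
t 17.98 pos [543.22 129.69  26.31] yaw 47.26 F tool x -0.3 y -0.3 up -0.8 T [-0.013 -0.012  0.057] gap 49.8 grip 27.5
```

Request:
apply_moves([
  [0,0,1.5,0,0,0],
  [0,0,1,0,0,0],
  [0,0,1,0,0,0],
  [0,0,1,0,0,0],
  [0,0,0.5,0,0,0],
])

```text
time: 18.6
tool_pos: [543.2, 129.6, 21.2]
tcp_rot: [-180.0, 0.0, 47.3]
ft_force: [-0.0, -0.3, -0.6]
finger_gap: 49.5
grip_force: 27.5
```

```bash
python3 st.py
```

```text
t 18.60 pos [543.17 129.61  21.22] yaw 47.26 F tool x -0.2 y 0.2 up -0.6 T [0.002 0.002 0.007] gap 49.5 grip 27.5
```

Request:
apply_moves([
  [0,0,0.5,0,0,0],
  [0,0,0.5,0,0,0],
  [0,0,0.5,0,0,0],
  [0,0,0.5,0,0,0],
  [0,0,0.3,0,0,0],
])

```text
time: 19.23
tool_pos: [543.2, 129.6, 19.0]
tcp_rot: [180.0, -0.0, 47.3]
ft_force: [-0.2, 0.4, -0.6]
finger_gap: 49.4
grip_force: 27.5
```

```bash
python3 st.py
```

```text
t 19.23 pos [543.2  129.64  18.98] yaw 47.26 F tool x 0.2 y -0.4 up -0.6 T [ 0.004 -0.038 -0.046] gap 49.4 grip 27.5
```

Request:
apply_moves([
  [0,0,0.4,0,0,0],
  [0,0,0.4,0,0,0],
  [0,0,0.4,0,0,0],
  [0,0,0.4,0,0,0],
  [0,0,0,0,0,0],
])

```text
time: 19.85
tool_pos: [543.3, 129.7, 18.6]
tcp_rot: [180.0, -0.0, 47.3]
ft_force: [-6.3, -0.9, 12.3]
finger_gap: 49.3
grip_force: 30.9
```

```bash
python3 st.py
```

```text
t 19.85 pos [543.34 129.65  18.58] yaw 47.26 F tool x -4.9 y -4.0 up 12.3 T [-0.14   1.168 -0.045] gap 49.3 grip 30.9
```

Request:
apply_moves([
  [0,0,0,0,0,0],
  [0,0,0,0,0,0],
  [0,0,0,0,0,0],
  [0,0,0,0,0,0],
  [0,0,0,0,0,0],
], fingers=56)

```text
time: 20.48
tool_pos: [543.1, 129.6, 17.3]
tcp_rot: [-180.0, 0.0, 47.3]
ft_force: [-0.3, 0.2, -0.4]
finger_gap: 56.0
grip_force: 6.5
```

```bash
python3 st.py
```

```text
t 20.48 pos [543.13 129.61  17.29] yaw 47.25 F tool x -0.1 y -0.4 up -0.4 T [-0.033  0.039 -0.005] gap 56.0 grip 6.5
```

Request:
apply_moves([
  [0,0,0.5,0,0,0],
  [0,0,0.5,0,0,0],
  [0,0,0,0,0,0],
  [0,0,0,0,0,0],
  [0,0,0,0,0,0],
])

```text
time: 21.1
tool_pos: [543.5, 129.5, 17.0]
tcp_rot: [180.0, -0.0, 47.3]
ft_force: [-3.9, -1.8, 5.4]
finger_gap: 56.4
grip_force: 6.7
```

```bash
python3 st.py
```

```text
t 21.10 pos [543.46 129.51  17.  ] yaw 47.25 F tool x -4.0 y -1.7 up 5.4 T [-0.212  0.41   0.025] gap 56.4 grip 6.7
```

Request:
apply_moves([
  [0,0,0,0,0,0],
  [0,0,0,0,0,0],
  [0,0,0,0,0,0],
  [0,0,0,0,0,0],
  [0,0,0,0,0,0],
], fingers=85)

```text
time: 21.72
tool_pos: [543.2, 129.6, 16.4]
tcp_rot: [-180.0, 0.0, 47.3]
ft_force: [0.3, -0.3, 0.1]
finger_gap: 85.0
grip_force: 0.0
```

Request:
apply_moves([
  [0,0,-5,0,0,0],
  [0,0,-15,0,0,0],
  [0,0,-30,0,0,0],
  [0,0,-40,0,0,0],
  [0,0,-40,0,0,0],
])

```text
time: 22.35
tool_pos: [543.3, 129.6, 148.9]
tcp_rot: [180.0, -0.0, 47.3]
ft_force: [0.5, -0.0, -0.2]
finger_gap: 84.9
grip_force: 0.0
```

Request:
apply_moves([
  [0,0,-20,0,0,0],
  [0,0,0,0,0,0],
  [0,0,0,0,0,0],
  [0,0,0,0,0,0],
  [0,0,0,0,0,0],
])

```text
time: 22.98
tool_pos: [542.5, 129.5, 165.0]
tcp_rot: [-179.9, 0.1, 47.3]
ft_force: [0.7, -0.1, 0.1]
finger_gap: 84.7
grip_force: 0.0
```

```bash
python3 st.py
python3 - <<'E'
from h import *
im,d=eyes.snapshot("scene")
print([(r["xyz"],r["confidence"]) for r in models.place_of("cap","scene")])
cr=im[130:250,250:390]; cv2.imwrite("pics/s4.png",cv2.resize(cr,(700,600),interpolation=cv2.INTER_CUBIC)[:,:,::-1])
E
```

```text
t 22.98 pos [542.46 129.5  164.96] yaw 47.26 F tool x 0.4 y 0.6 up 0.1 T [ 0.001 -0.002 -0.038] gap 84.7 grip 0.0
[([543.8, 127.6, 4.6], 0.8)]
```

View pics/s4.png

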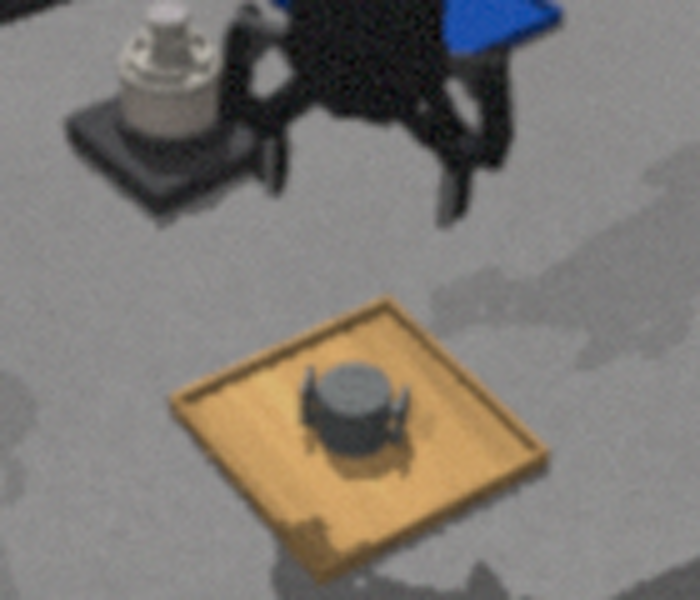

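The cap stands upright and released in the wooden tray, at crop (355,410).

```bash
python3 -c "
from bench import job; print(job.hand_in())"
```

```text
the job is handed in; nothing more can be done
None
```

I took the cap off the tub and set it down upright near the middle of the wooden tray, let go of it and handed the job in at about 23 s; the arm kept well clear of the mug, stapler and calculator, and the hand-in gave no pass or fail result.

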